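# Slide a board carrier round the bench fixtures and onto the sprung contact head

## Robot

A 6-joint arm with a two-finger parallel gripper is mounted at the origin on the work surface. World frame = base frame: x ahead of the robot, y to its left, z up, the work surface at z = 0. Lengths are in m, angles in rad, forces in N, time in s.
With the tool pointing down it reaches from about 0.25 to 0.725 m from the base axis. Payload 4 kg.
Tool frame: the origin (TCP) lies midway between the tips of the shut fingers; the grasp point (between the pads) lies 19 mm behind it (bot.grip_point_offset is the distance from the TCP to the grasp point, in m); z points along the fingers, y is the line along which they close (so a half turn about z gives the same grasp; the last joint's range is limited). The gripper opens to 85 mm and grips with 20 to 120 N. Pads are 22 mm wide; open, the fingers measure 114 mm over their backs; the gripper's body (76 mm by 85 mm) begins 54 mm behind the grasp point. The pads swing forward as they close: fully open they stand 13 mm farther back than shut.
Start: joints at [-1.109, 0.241, 0.005, 1.335, 0, 1.571], TCP at [0.223, -0.448, 0.231] pointing down, gripper open.
Joint ranges: [-2.72, 2.72], [-1.05, 1.87], [-1.09, 1.28], [-1.99, 2.15], [-1.42, 1.44], [-3.14, 3.14]. Speed limits (rad/s): [2.79, 2.79, 3.14, 3.14, 3.14, 3.14].

## Interface

Orientations are given as a unit quaternion [x, y, z, w].
In Python, from workcell import bot gives the robot as it stands.
- The arm moves only by the tool step_arm, never from a script. Its argument "targets" is text: rows parted by semicolons, each of 7 numbers parted by spaces: the opening, from -1 (shut) to 1 (fully open), so that 0 is half open, then the shift along the world's x, y, z normalised to -1 to 1, where 1 is 0.5 m, then the turn, a rotation vector about the world's x, y, z normalised to -1 to 1, where 1 is pi/4 rad. In form: gripper x y z wx wy wz; .... A call has 1 to 10 rows; each row is the pose to reach, as a shift and turn from the pose commanded when the call began; what a row does not reach only later rows make up. A row lasts 1/12 s, in which the tool goes at most 41.7 mm and 7.16 degrees, less where a joint would pass 70% of its speed; a pose out of reach is approached as far as the arm can. A call with a number of a shift or a turn outside -1 to 1 is refused whole. A call with a gripper value outside its range is refused whole. The fingers move at their own pace and stop on an object; the grip force is fixed at half the most. Time passes only in rows, so rows that repeat a pose let the fingers close. It gives the time, the measured TCP pose, the force, the opening and the grip force at its end, in the units of the state.
- bot.get_obs(): the state, without advancing time (a new reading comes with each control period).
- bot.camera(name): name is "scene" or "top" or "wrist"; returns the picture (400x640x3 uint8, red, green, blue); there is no depth.
- bot.camera_info(name): a dict with "vertical_fov" (degrees; the focal length in pixels is half the picture's height over the tangent of half this angle, whatever the lens; pixels are square), "cx", "cy" (the principal point, pixels), "pose" (4x4, takes a point from camera to world coordinates). Camera axes: x right, y up, looking along -z (the intrinsics and any distortion apply to the point x, -y, -z); pixel columns grow to the right and rows downward; lengths in m; the calibration is good to about 2 mm. The wrist camera is an equidistant fisheye: a pixel r from the principal point sees the ray r / f radians off the axis. A picture is of the moment at which its call begins: read the wrist's pose just before it. camera_info takes no time and is no camera call; for the wrist camera it gives the pose at the moment of the call.
- bot.job_done(): hands the job in; it is judged then, once.
The state is a dict: "clock": time; "joint_pos": joint angles; "joint_vel": joint speeds; "tau": joint torques, N m; "eef_pos": TCP position; "tool_rot": TCP orientation; "ft_force": force on the tool from outside, world axes, zero at the start; "ft_torque": the same for the moment, N m; "grip_width": finger opening in m; "grasp_force": force on a finger pad.
Only numpy, scipy, OpenCV 4.12 (cv2) and the standard library are available. Lean on these libraries where they do the work, as an engineer would, in place of code of your own. Each camera call takes 0.05 s, during which the arm holds its last target. There are 200 camera calls.

## Task

Without lifting it, slide the square board carrier along the bench, round and through the gap between the parts box and the tip stand without anything touching either of them, until it meets the black sprung head of the contact unit squarely and centrally. Press it against the head with about 8 N for a good second (under 3 N the contacts do not seat, over 14 N they are damaged), then back away so that it stays there, still touching the head. Leave the solder reel and the flask alone.

Things in the scene. Friction and masses are not known exactly. Their poses are not given: they have to be found in the camera images.
- carrier: Loose square grey plastic block with a small circuit board on top: 95 x 95 mm, sides 26 mm high, 32 mm over all, 0.2 to 0.33 kg. Too wide to grasp: push its flat sides. Origin: centre of its underside; x, y square to its sides, z up. Starts left or right of the gap's middle line, nearer the robot than the gap, turned up to 0.4 rad. Friction on the bench, 1.5 to 4 N, adds to the pushing force; bearing down on it adds more.
- dock: Fixed foot of the contact unit beyond the gap, 75 mm wide, 110 mm long (x -30 to +80 mm), 40 mm high. Origin on the bench; -x points to the gap and the robot, z up. It carries a sprung head (see the head point). The carrier belongs with its sides parallel to this frame and its centre at y = 0, touching the head.
- head_range (a point): Middle of the range in which the head's front may stand, 20 mm above the bench, fixed to the foot at x = -80 mm. The head, an upright black plate 60 mm wide, 5 to 35 mm above the bench, faces -x; its free front is anywhere within 30 mm of here along x (unmeasured, locked: feel for it). It yields 1 mm per 2.5 N, up to 10 mm; let go, it moves the carrier back a mm or two.
- parts_box: Fixed obstacle: open grey compartment box 70 x 70 mm, 45 mm high, on one side of the gap. Origin: centre of its underside, axes square to its sides, z up. Nothing may touch it. The gap between it and the tip stand is about 125 to 145 mm wide; its middle line is about the contact unit's x axis.
- tip_stand: Fixed obstacle on the other side of the gap: tip cleaner with a steel base 70 x 70 mm, 24 mm high, on it a round pot 52 mm across with a ball of brass wool, 60 mm high in all. Origin: centre of its underside, axes square to its sides, z up. Nothing may touch it.
- reel: Loose bystander: solder reel standing on its flange, 60 mm across, 42 mm high, on the side of the middle line opposite to the carrier. Origin: centre of its underside, z up.
- flask: Loose bystander: small white bottle 40 mm across, 70 mm high, standing well to the left of the contact unit. Origin: centre of its underside, z up.
There are look-alikes about, which are no part of the job. What is shaped like the dock but orange is not meant.

How it is judged:
On the way, in this order (a step that is already met when the one before it is completed fails the run):
1. the carrier has been slid into the mouth of the gap (x of carrier in the frame of dock above -0.25 m and y of carrier in the frame of dock between -0.03 and 0.03 m), for 0.1 s.
2. the carrier is pressed against the sprung head with at least 3 N for half a second (contact force between carrier and dock above 3 N and y of carrier in the frame of dock between -0.012 and 0.012 m), for 0.5 s.
At the end, for the whole second after the job is handed in: The carrier lies flat and at rest on the bench, still touching the sprung head (over 0.3 N), its centre within 12 mm of the contact unit's middle line and its sides within 0.1 rad of parallel to it (contact force between carrier and dock above 0.3 N and x of carrier in the frame of dock between -0.165 and -0.075 m and angle between the x axis of carrier and the x axis of dock, either way round below 0.1 rad and linear speed of carrier below 0.01 m/s and height (world z) of carrier below 0.004 m and angle between carrier's own z axis and vertical below 0.05 rad and y of carrier in the frame of dock between -0.012 and 0.012 m).
It fails at once if the head is pressed with more than 14 N (contact force between carrier and dock above 14 N).
It fails at once if the parts box is touched (contact force between anything else and parts_box above 0.5 N).
It fails at once if the tip stand is touched (contact force between anything else and tip_stand above 0.5 N).
It fails at once if the carrier is lifted or tipped (height (world z) of carrier above 0.01 m or angle between carrier's own z axis and vertical above 0.15 rad).
It fails at once if the reel or the flask is moved more than 15 mm (distance of any of reel, flask from where it was at the start of the episode above 0.015 m).
It also fails if it takes over 72 s, if anything falls off the work surface, if the arm or the gripper's body presses on something with over 40 N, if the wrist force passes 120 N, or if a joint passes its speed limit or range.

## Working session

There is one attempt and no reset: what is moved stays moved. The work goes in short steps, Python scripts to look and compute and a tool call to move; the robot and the scene stay as the last step left them, time stands still between calls to the robot, and variables do not carry over. Pictures are saved under pics/ and viewed, at most 10 in all, crops included, and the job is handed in when it is done.

Besides the shell and the picture viewer there is one more tool, called after "Emit:" as name(argument=value, ...) on one line, values as JSON. step_arm: Moves the arm, as the interface text tells. Scaled input: -1 to 1 covers 0.5 m each way for a shift and pi/4 rad each way for a turn. Its arguments: {"type":"object","properties":{"targets":{"type":"string"}},"required":["targets"]}

```bash
ls; mkdir -p pics; python3 - <<'E'
from workcell import bot
import cv2
for n in("top","scene"):
    im=bot.camera(n); cv2.imwrite(f"pics/{n}0.png",im[:,:,::-1]); i=bot.camera_info(n); print(n,i)
o=bot.get_obs(); print(o["clock"],o["eef_pos"],o["tool_rot"],o["grip_width"])
E
```

```text
pics
top {'vertical_fov': 51.89208533077149, 'cx': 320.62237463390903, 'cy': 192.23500476385436, 'pose': array([[-0.0290424 ,  0.98583299, -0.16519642,  0.49407266],
       [-0.99946932, -0.03107888, -0.00975566,  0.0409052 ],
       [-0.01475157,  0.16482543,  0.98621244,  0.8681131 ],
       [ 0.        ,  0.        ,  0.        ,  1.        ]])}
scene {'vertical_fov': 56.64449169990493, 'cx': 320.27030981847196, 'cy': 200.24927542161404, 'pose': array([[ 0.40825415, -0.53360266,  0.74067318,  1.18252163],
       [ 0.91258888,  0.21849147, -0.34560529, -0.21998038],
       [ 0.02258512,  0.81702489,  0.5761599 ,  0.49039125],
       [ 0.        ,  0.        ,  0.        ,  1.        ]])}
0.1 [ 0.22252925 -0.44710834  0.23052065] [ 9.73456259e-01  2.28871201e-01 -2.11862734e-04 -9.16152662e-04] 0.08513343561918672
```

View pics/top0.png

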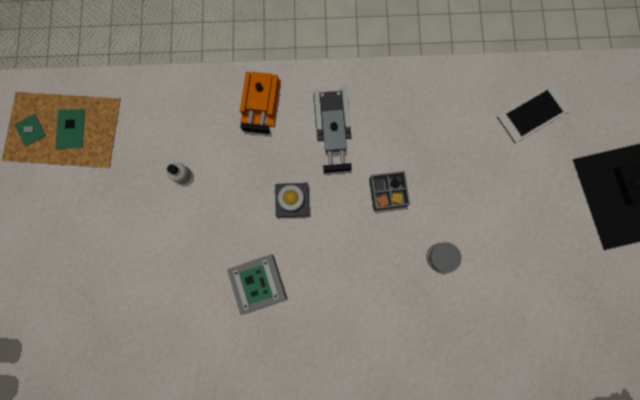

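View pics/scene0.png

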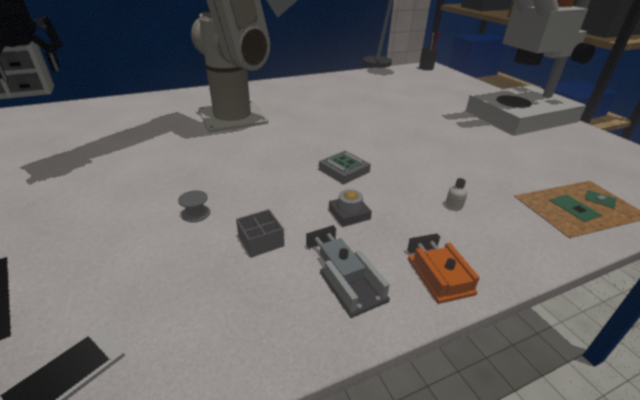

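The top view shows the grey dock at about (333,120) with its head at (337,168). The tip stand is at (292,200), the box at (389,191), the carrier at (257,284), the reel at (444,257) and the flask at (178,172). The orange look-alike is at (260,95).

```bash
python3 - <<'E'
import cv2
im=cv2.imread("pics/top0.png")[75:325,220:470]
cv2.imwrite("pics/c1.png",cv2.convertScaleAbs(cv2.resize(im[:150,:200],None,fx=4,fy=4,interpolation=cv2.INTER_CUBIC),alpha=1.5))
cv2.imwrite("pics/c2.png",cv2.convertScaleAbs(cv2.resize(im[170:,:80],None,fx=7,fy=7,interpolation=cv2.INTER_CUBIC),alpha=1.3))
E
```

```text
(no output)
```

View pics/c1.png

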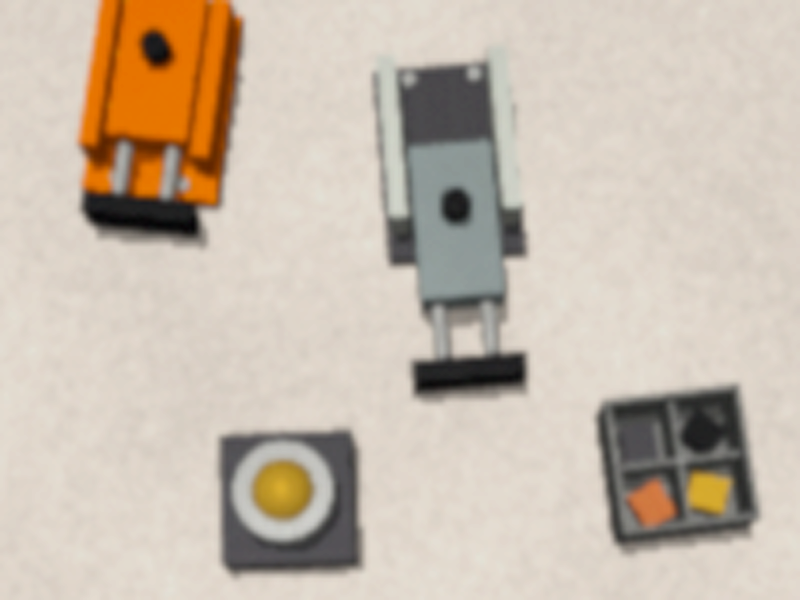

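View pics/c2.png

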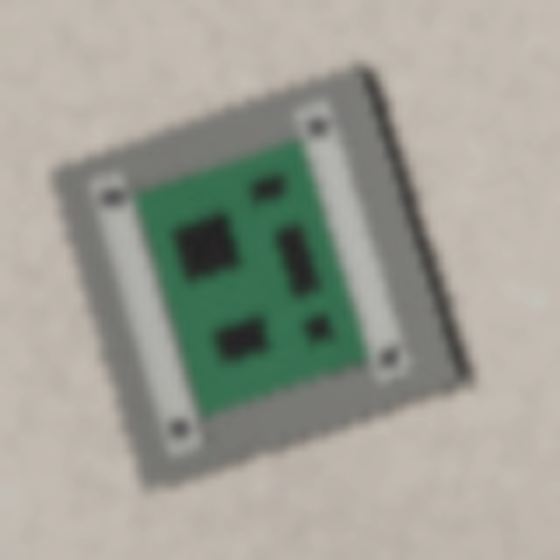

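The crops show the dock foot's front corners at c1 (388,263) and (525,253), and the head's top rear edge from (414,364) to (524,354). Both obstacles' top corners and the carrier's four top corners are clear too. I'll convert these to world positions.

```bash
cat > h.py <<'E'
import numpy as np
from workcell import bot
def ray(n,u,v):
    i=bot.camera_info(n);P=i["pose"];f=200/np.tan(np.radians(i["vertical_fov"]/2))
    return P[:3,3],P[:3,:3]@np.array([(u-i["cx"])/f,-(v-i["cy"])/f,-1])
def at(n,u,v,z):
    o,d=ray(n,u,v);return (o+d*(z-o[2])/d[2])[:2]
E
python3 - <<'E'
from h import *
np.set_printoptions(precision=4,suppress=True)
c1=lambda u,v,z:at("top",220+(u+.5)/4-.5,75+(v+.5)/4-.5,z)
c2=lambda u,v,z:at("top",220+(u+.5)/7-.5,245+(v+.5)/7-.5,z)
def q(n,f,pts,z):
    p=np.array([f(*a,z) for a in pts]); e=np.roll(p,-1,0)-p
    print(n,p.mean(0),"len",np.linalg.norm(e,axis=1),"ang",np.arctan2(e[:,1],e[:,0])); print(p)
q("carrier",c2,[(55,172),(360,68),(462,382),(148,488)],.026)
q("tip",c1,[(222,437),(351,432),(356,564),(226,568)],.024)
q("box",c1,[(600,405),(738,388),(755,515),(620,540)],.045)
q("footfront",c1,[(388,263),(525,253)],.005)
q("head back top",c1,[(414,364),(524,354)],.035)
q("head front bot",c1,[(416,393),(525,383)],.005)
q("plate",c1,[(412,143),(497,137),(503,297),(422,302)],.04)
q("rails outerL",c1,[(376,72),(392,222)],.03)
q("rails outerR",c1,[(510,50),(523,212)],.03)
print("reel",at("top",445,256,.042),"flask",at("top",178,172,.04))
E
```

```text
carrier [0.4526 0.184 ] len [0.0925 0.0937 0.0935 0.093 ] ang [-1.2733 -2.8349  1.8609  0.2968]
[[0.4835 0.2421]
 [0.5107 0.1536]
 [0.4214 0.1253]
 [0.3946 0.2149]]
tip [0.6219 0.1096] len [0.0676 0.0694 0.0672 0.0689] ang [-1.5632 -3.1281  1.571   0.0193]
[[0.6562 0.1439]
 [0.6567 0.0764]
 [0.5873 0.0754]
 [0.5873 0.1426]]
box [ 0.6321 -0.09  ] len [0.071  0.0657 0.0693 0.0699] ang [-1.4779 -3.0738  1.7239  0.0955]
[[ 0.6626 -0.0519]
 [ 0.6692 -0.1226]
 [ 0.6036 -0.127 ]
 [ 0.5931 -0.0586]]
footfront [0.7548 0.0175] len [0.0747 0.0747] ang [-1.5288  1.6128]
[[ 0.7533  0.0548]
 [ 0.7564 -0.0198]]
head back top [0.6912 0.0137] len [0.0574 0.0574] ang [-1.5104  1.6312]
[[ 0.6895  0.0423]
 [ 0.6929 -0.0149]]
head front bot [0.6823 0.0125] len [0.0587 0.0587] ang [-1.5095  1.6321]
[[ 0.6805  0.0418]
 [ 0.6841 -0.0168]]
plate [0.7653 0.0167] len [0.045  0.0873 0.0421 0.0868] ang [-1.5315  3.1389  1.6013  0.03  ]
[[ 0.8079  0.0398]
 [ 0.8097 -0.0052]
 [ 0.7225 -0.005 ]
 [ 0.7212  0.0372]]
rails outerL [0.8104 0.0548] len [0.0846 0.0846] ang [-3.0673  0.0743]
[[0.8525 0.0579]
 [0.7682 0.0517]]
rails outerR [ 0.8169 -0.0163] len [0.0912 0.0912] ang [-3.1057  0.0359]
[[ 0.8625 -0.0146]
 [ 0.7713 -0.0179]]
reel [ 0.4969 -0.1931] flask [0.6846 0.3431]
```

Geometry is consistent with the given sizes. Carrier is at (0.453,0.184), yaw 0.298. The dock axis runs through (0.785,0.019) at yaw about 0.05, and the head front is near x = 0.68. The plan has two pushes:

- **Stage A:** push the carrier's left face towards -y with two spread fingers, turning it by about -0.25.
- **Stage B:** push it forward from behind along the dock axis.

Emit:
step_arm(targets="0.4 0.2 0.72 -0.12 0 0 0.89;0.4 0.2 0.72 -0.12 0 0 0.89;0.4 0.2 0.72 -0.12 0 0 0.89;0.4 0.2 0.72 -0.12 0 0 0.89;0.4 0.2 0.72 -0.12 0 0 0.89;0.4 0.2 0.72 -0.12 0 0 0.89;0.4 0.2 0.72 -0.12 0 0 0.89;0.4 0.2 0.72 -0.12 0 0 0.89;0.4 0.2 0.72 -0.12 0 0 0.89;0.4 0.2 0.72 -0.12 0 0 0.89")

```text
clock: 0.93
eef_pos: [0.3227, -0.0816, 0.1702]
tool_rot: [0.833, 0.553, 0.0, -0.002]
ft_force: [-0.3, 0.5, -1.2]
grip_width: 0.0602
grasp_force: 0.0
```

Emit:
step_arm(targets="0.4 0.21 0.71 -0.04 0 0 0.886;0.4 0.21 0.71 -0.04 0 0 0.886;0.4 0.21 0.71 -0.04 0 0 0.886;0.4 0.21 0.71 -0.04 0 0 0.886;0.4 0.21 0.71 -0.04 0 0 0.886;0.4 0.21 0.71 -0.04 0 0 0.886;0.4 0.21 0.71 -0.04 0 0 0.886;0.4 0.21 0.71 -0.04 0 0 0.886;0.4 0.21 0.71 -0.04 0 0 0.886;0.4 0.21 0.71 -0.04 0 0 0.886")

```text
clock: 1.77
eef_pos: [0.4297, 0.273, 0.1502]
tool_rot: [0.597, 0.802, 0.002, -0.0]
ft_force: [0.9, 0.3, -0.7]
grip_width: 0.0599
grasp_force: 0.0
```

```bash
cat > st.py <<'E'
from h import *
o=bot.get_obs();np.set_printoptions(precision=4,suppress=True)
q=o["tool_rot"];print(o["clock"],o["eef_pos"],"yyaw",2*np.arctan2(q[1],q[0])-np.pi/2,o["joint_pos"],o["ft_force"])
E
python3 st.py
```

```text
1.7667 [0.4297 0.273  0.1502] yyaw 0.2914202322486781 [ 0.565   0.3068 -0.1232  1.1382  0.0017  1.8444] [ 0.8626  0.3116 -0.6721]
```

Emit:
step_arm(targets="0.4 0 0 -0.08 0 0 0;0.4 0 0 -0.16 0 0 0;0.4 0 0 -0.22 0 0 0;0.4 0 0 -0.26 0 0 0;0.4 0 0 -0.284 0 0 0.01;0.4 0 0 -0.284 0 0 0.01;0.4 0 0 -0.284 0 0 0.01")

```text
clock: 2.35
eef_pos: [0.4272, 0.2662, 0.0086]
tool_rot: [0.596, 0.803, -0.001, -0.0]
ft_force: [1.0, 0.8, -0.1]
grip_width: 0.06
grasp_force: 0.0
```

```bash
python3 st.py; python3 - <<'E'
from h import *
import cv2
cv2.imwrite("pics/t1.png",cv2.convertScaleAbs(cv2.resize(bot.camera("top")[150:350,180:380,::-1],None,fx=3,fy=3,interpolation=cv2.INTER_CUBIC),alpha=1.4))
E
```

```text
2.35 [0.4272 0.2662 0.0086] yyaw 0.2928651071189974 [ 0.5574  0.4619 -0.3154  0.7962 -0.0002  1.8353] [ 0.9774  0.7507 -0.0982]
```

View pics/t1.png

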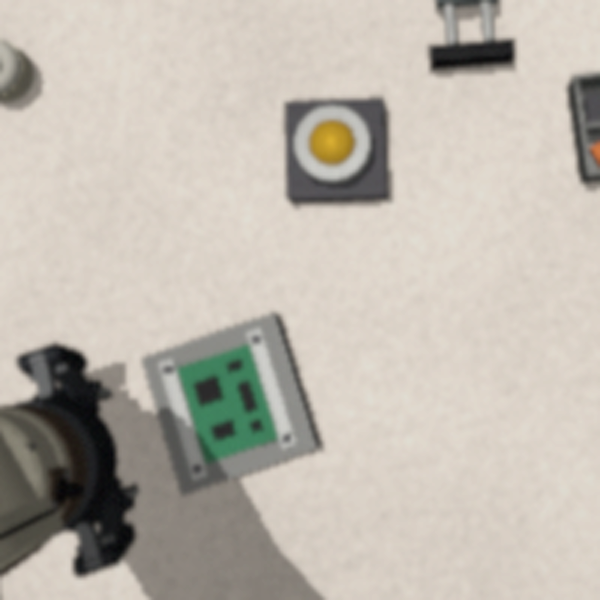

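The fingers are down beside the left face with about 28 mm clearance, and the carrier is undisturbed. I'll start the arc push.

Emit:
step_arm(targets="0.4 0.006 -0.02 0 0 0 0;0.4 0.012 -0.04 0 0 0 0;0.4 0.016 -0.053 0 0 0 0;0.4 0.021 -0.07 0 0 0 -0.015;0.4 0.026 -0.087 0 0 0 -0.03;0.4 0.030 -0.105 0 0 0 -0.046;0.4 0.035 -0.122 0 0 0 -0.061;0.4 0.039 -0.139 0 0 0 -0.076;0.4 0.043 -0.157 0 0 0 -0.092;0.4 0.047 -0.174 0 0 0 -0.107")

```text
clock: 3.23
eef_pos: [0.4523, 0.1806, 0.0102]
tool_rot: [0.63, 0.777, 0.002, -0.0]
ft_force: [0.1, 6.2, 4.2]
grip_width: 0.0597
grasp_force: 2.8
```

```bash
python3 st.py; python3 - <<'E'
from h import *
import cv2
cv2.imwrite("pics/t2.png",cv2.convertScaleAbs(cv2.resize(bot.camera("top")[150:350,180:380,::-1],None,fx=3,fy=3,interpolation=cv2.INTER_CUBIC),alpha=1.4))
E
```

```text
3.2333 [0.4523 0.1806 0.0102] yyaw 0.208875921190814 [ 0.3788  0.4312 -0.3638  0.7733  0.0018  1.7407] [0.0619 6.1579 4.1952]
```

View pics/t2.png

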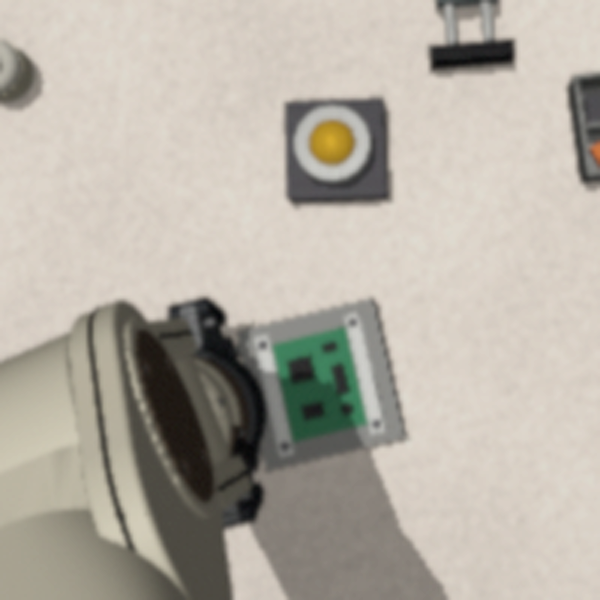

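The carrier follows and turns well, with both fingers on its left face and the right corners at (376,300) and (406,438). I'll continue the arc.

Emit:
step_arm(targets="0.4 0.005 -0.023 0 0 0 -0.02;0.4 0.009 -0.046 0 0 0 -0.041;0.4 0.013 -0.069 0 0 0 -0.062;0.4 0.016 -0.092 0 0 0 -0.082;0.4 0.019 -0.115 0 0 0 -0.103;0.4 0.022 -0.138 0 0 0 -0.124;0.4 0.024 -0.161 0 0 0 -0.145;0.4 0.026 -0.184 0 0 0 -0.165;0.4 0.028 -0.204 0 0 0 -0.185;0.4 0.029 -0.215 0 0 0 -0.204")

```text
clock: 4.12
eef_pos: [0.4661, 0.0719, 0.0096]
tool_rot: [0.69, 0.724, 0.0, 0.0]
ft_force: [1.0, 4.3, 3.5]
grip_width: 0.0596
grasp_force: 2.4
```

```bash
python3 st.py
```

```text
4.1167 [0.4661 0.0719 0.0096] yyaw 0.047341185095849614 [ 0.1529  0.4096 -0.4031  0.7574  0.0004  1.6764] [1.0471 4.3409 3.4869]
```

Emit:
step_arm(targets="0.4 0 -0.008 0 0 0 0;0.4 0 -0.014 0 0 0 0;0.4 0 -0.014 0 0 0 0;0.4 0 0.01 0 0 0 0;0.4 0 0.05 0 0 0 0;0.4 -0.02 0.07 0.08 0 0 0;0.4 -0.06 0.07 0.16 0 0 0;0.4 -0.14 0.07 0.2 0 0 0.18;0.4 -0.22 0.07 0.2 0 0 0.36;0.4 -0.3 0.07 0.2 0 0 0.54")

```text
clock: 4.95
eef_pos: [0.3172, 0.1069, 0.1099]
tool_rot: [0.54, 0.842, -0.0, 0.001]
ft_force: [0.3, 0.5, 0.8]
grip_width: 0.0596
grasp_force: 0.0
```

```bash
python3 st.py; python3 - <<'E'
from h import *
import cv2
cv2.imwrite("pics/t3.png",cv2.convertScaleAbs(cv2.resize(bot.camera("top")[150:300,250:400,::-1],None,fx=4,fy=4,interpolation=cv2.INTER_CUBIC),alpha=1.4))
E
```

```text
4.95 [0.3172 0.1069 0.1099] yyaw 0.4295839992766872 [ 0.3277  0.02   -0.5944  0.9553 -0.0028  1.4689] [0.3174 0.4602 0.8438]
```

View pics/t3.png

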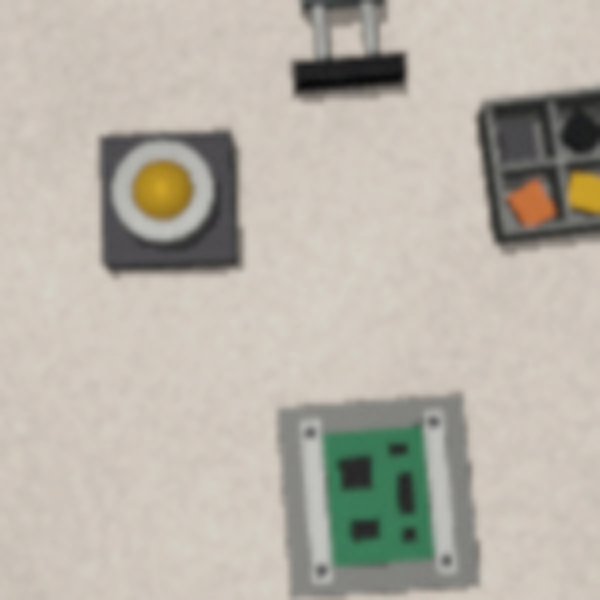

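The carrier now sits squarely in front of the gap, with top corners at (279,409), (463,394), (479,583) and (292,597).

```bash
python3 - <<'E'
from h import *
np.set_printoptions(precision=4,suppress=True)
f=lambda u,v,z:at("top",250+(u+.5)/4-.5,150+(v+.5)/4-.5,z)
p=np.array([f(*a,.026) for a in [(279,409),(463,394),(479,583),(292,597)]]);e=np.roll(p,-1,0)-p
print(p,p.mean(0),np.linalg.norm(e,axis=1),np.arctan2(e[:,1],e[:,0]))
for z,a in((.035,[(294,65),(404,54)]),(.005,[(297,97),(406,87)])): print(np.mean([f(*b,z) for b in a],0))
E
```

```text
[[ 0.5126  0.0553]
 [ 0.5174 -0.0381]
 [ 0.424  -0.0417]
 [ 0.4198  0.0515]] [0.4685 0.0067] [0.0936 0.0934 0.0933 0.0929] [-1.5196 -3.1034  1.6157  0.0412]
[0.691  0.0137]
[0.6801 0.012 ]
```

Emit:
step_arm(targets="0.4 0 -0.1 0 0 0 0.15;0.4 0.04 -0.21 0 0 0 0.3;0.4 0.08 -0.21 0 0 0 0.45;0.4 0.1 -0.21 0 0 0 0.6;0.4 0.13 -0.21 0 0 0 0.75;0.4 0.13 -0.21 0 0 0 0.9;0.4 0.13 -0.21 0 0 0 1;0.4 0.13 -0.21 0 0 0 1;0.4 0.13 -0.21 0 0 0 1")

```text
clock: 5.75
eef_pos: [0.3818, 0.0022, 0.1085]
tool_rot: [0.181, 0.983, -0.001, -0.001]
ft_force: [0.7, -0.4, 0.1]
grip_width: 0.0598
grasp_force: 0.0
```

Emit:
step_arm(targets="0.4 0 0 0 0 0 0.15;0.4 0 0 0 0 0 0.3;0.4 0 0 0 0 0 0.45;0.4 0 0 0 0 0 0.51;0.4 0 0 0 0 0 0.51;0.4 0 0 0 0 0 0.51;0.4 0 0 0 0 0 0.51")

```text
clock: 6.33
eef_pos: [0.3826, 0.0028, 0.1091]
tool_rot: [-0.019, 1.0, -0.0, -0.0]
ft_force: [-0.5, 0.1, -0.4]
grip_width: 0.0596
grasp_force: 0.0
```

```bash
python3 st.py
```

```text
6.3333 [0.3826 0.0028 0.1091] yyaw 1.6081853393973033 [ 0.0077  0.1153 -0.4917  0.9643 -0.0005 -0.0297] [-0.5163  0.1146 -0.3762]
```

Emit:
step_arm(targets="0.4 0 0 -0.07 0 0 0.01;0.4 0 0 -0.13 0 0 0.01;0.4 0 0 -0.18 0 0 0.01;0.4 0 0 -0.202 0 0 0.01;0.4 0 0 -0.202 0 0 0.01;0.4 0.02 0.001 -0.202 0 0 0.01;0.4 0.04 0.001 -0.202 0 0 0.01;0.4 0.055 0.002 -0.202 0 0 0.01;0.4 0.07 0.002 -0.202 0 0 0.01;0.4 0.09 0.003 -0.202 0 0 0.01")

```text
clock: 7.17
eef_pos: [0.427, 0.0043, 0.0087]
tool_rot: [-0.024, 1.0, -0.0, -0.001]
ft_force: [-5.4, 0.2, 3.9]
grip_width: 0.0597
grasp_force: 2.6
```

```bash
python3 st.py
```

```text
7.1667 [0.427  0.0043 0.0087] yyaw 1.618021841444759 [ 0.0102  0.3447 -0.5151  0.7139 -0.0002 -0.037 ] [-5.4199  0.2317  3.91  ]
```

Emit:
step_arm(targets="0.4 0.02 0.001 0 0 0 0;0.4 0.04 0.001 0 0 0 0;0.4 0.06 0.002 0 0 0 0;0.4 0.08 0.002 0 0 0 0;0.4 0.1 0.003 0 0 0 0;0.4 0.12 0.003 0 0 0 0;0.4 0.14 0.004 0 0 0 0;0.4 0.16 0.004 0 0 0 0;0.4 0.175 0.005 0 0 0 0;0.4 0.18 0.005 0 0 0 0")

```text
clock: 8.0
eef_pos: [0.5198, 0.007, 0.0088]
tool_rot: [-0.024, 1.0, -0.0, 0.001]
ft_force: [-5.4, -0.0, 4.2]
grip_width: 0.0602
grasp_force: 2.7
```

```bash
python3 st.py; python3 - <<'E'
from h import *
import cv2
cv2.imwrite("pics/t4.png",cv2.convertScaleAbs(cv2.resize(bot.camera("top")[130:280,250:400,::-1],None,fx=4,fy=4,interpolation=cv2.INTER_CUBIC),alpha=1.4))
E
```

```text
8.0 [0.5198 0.007  0.0088] yyaw 1.6181549519443141 [ 0.0134  0.4842 -0.2749  0.8099  0.     -0.034 ] [-5.3821 -0.036   4.2425]
```

View pics/t4.png

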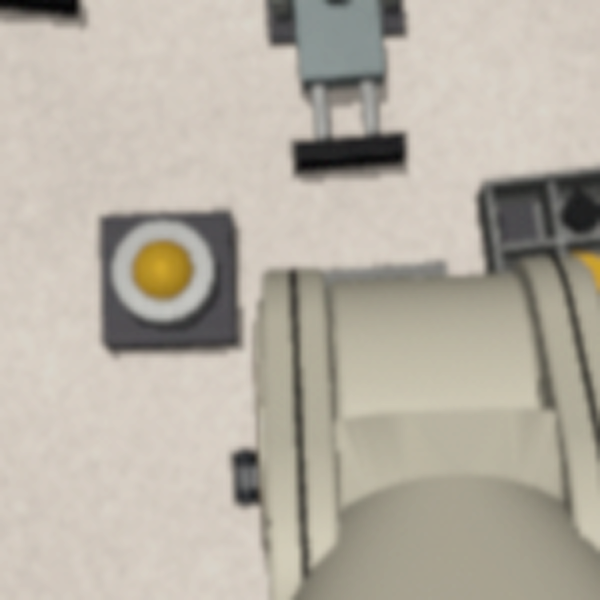

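The arm hides most of the carrier, but its front right top corner shows at (446,262), between the box and the arm. The front edge starts near (330,270).

```bash
python3 - <<'E'
from h import *
import cv2
f=lambda u,v,z:at("top",250+(u+.5)/4-.5,130+(v+.5)/4-.5,z)
print(f(446,262,.026),f(332,270,.026))
im=bot.camera("scene"); cv2.imwrite("pics/s1.png",cv2.convertScaleAbs(cv2.resize(im[140:290,200:400,::-1],None,fx=4,fy=4,interpolation=cv2.INTER_CUBIC),alpha=1.4))
E
```

```text
[ 0.62641889 -0.03447243] [0.62407778 0.0246699 ]
```

View pics/s1.png

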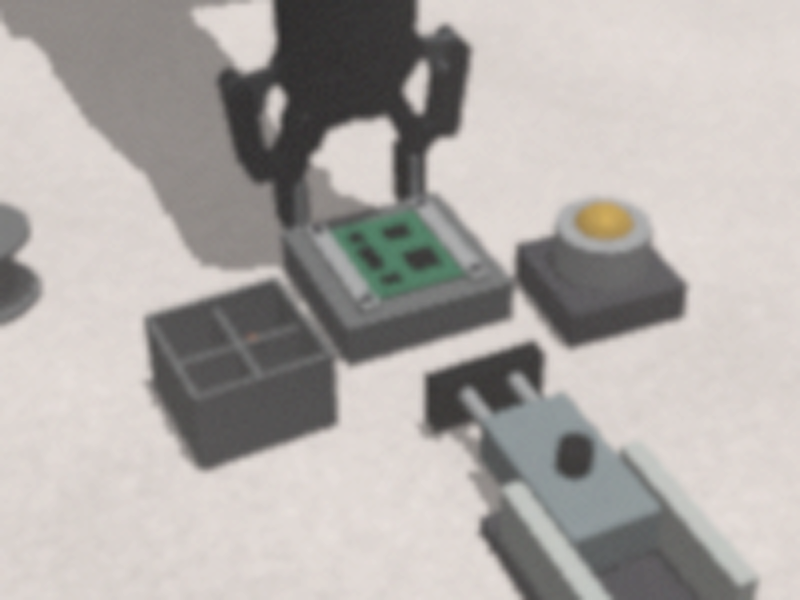

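The scene view shows the carrier entering the gap with both fingers on its rear face. Its top corners are at (285,232), (348,330), (512,285) and (440,192), and the head's top edge runs from (427,376) to (541,343).

```bash
python3 - <<'E'
from h import *
np.set_printoptions(precision=4,suppress=True)
f=lambda u,v,z:at("scene",200+(u+.5)/4-.5,140+(v+.5)/4-.5,z)
p=np.array([f(*a,.026) for a in [(285,232),(348,330),(512,285),(440,192)]]);e=np.roll(p,-1,0)-p
print(p,p.mean(0),np.linalg.norm(e,axis=1),np.arctan2(e[:,1],e[:,0]))
print("front bottom",f(350,363,0),f(512,314,0))
h=np.array([f(427,376,.035),f(541,343,.035)]);print("head",h,h.mean(0))
print("box left top edge",f(278,278,.045),f(335,355,.045),"tip",f(517,243,.024),f(570,325,.024))
E
```

```text
[[ 0.5356 -0.0372]
 [ 0.6293 -0.0346]
 [ 0.6265  0.0571]
 [ 0.5308  0.0565]] [0.5805 0.0104] [0.0937 0.0918 0.0958 0.0938] [ 0.0273  1.6008 -3.1355 -1.5193]
front bottom [ 0.6242 -0.0325] [0.6189 0.0616]
head [[ 0.6869 -0.0157]
 [ 0.6853  0.0449]] [0.6861 0.0146]
box left top edge [ 0.5993 -0.0604] [ 0.6672 -0.0542] tip [0.5905 0.077 ] [0.666  0.0712]
```

Emit:
step_arm(targets="0.4 0.012 0 0 0 0 0;0.4 0.024 0 0 0 0 0;0.4 0.036 0 0 0 0 0;0.4 0.048 0 0 0 0 0;0.4 0.06 0 0 0 0 0;0.4 0.07 0.001 0 0 0 0;0.4 0.076 0.001 0 0 0 0;0.4 0.08 0.001 0 0 0 0;0.4 0.084 0.001 0 0 0 0;0.4 0.088 0.001 0 0 0 0")

```text
clock: 8.93
eef_pos: [0.5612, 0.0074, 0.0083]
tool_rot: [-0.024, 1.0, 0.0, -0.001]
ft_force: [-4.1, 0.0, 1.4]
grip_width: 0.0598
grasp_force: 1.9
```

Emit:
step_arm(targets="0.4 0.002 0 0 0 0 0;0.4 0.004 0 0 0 0 0;0.4 0.006 0 0 0 0 0")

```text
clock: 9.18
eef_pos: [0.5648, 0.0074, 0.0083]
tool_rot: [-0.024, 1.0, 0.0, -0.0]
ft_force: [-3.4, 0.3, 0.8]
grip_width: 0.0595
grasp_force: 1.7
```

Sliding force is about 3.5–4 N, so there's no head contact yet. I'll creep forward.

Emit:
step_arm(targets="0.4 0.002 0 0 0 0 0;0.4 0.004 0 0 0 0 0;0.4 0.006 0 0 0 0 0")

```text
clock: 9.43
eef_pos: [0.5681, 0.0074, 0.0083]
tool_rot: [-0.024, 1.0, 0.0, 0.0]
ft_force: [-2.2, -0.4, 0.1]
grip_width: 0.06
grasp_force: 1.2
```

Emit:
step_arm(targets="0.4 0.001 0 0 0 0 0;0.4 0.002 0 0 0 0 0;0.4 0.003 0 0 0 0 0")

```text
clock: 9.68
eef_pos: [0.5693, 0.0074, 0.0083]
tool_rot: [-0.024, 1.0, -0.0, -0.0]
ft_force: [-2.4, 0.0, 0.5]
grip_width: 0.0599
grasp_force: 1.4
```

Emit:
step_arm(targets="0.4 0.001 0 0 0 0 0;0.4 0.002 0 0 0 0 0;0.4 0.003 0 0 0 0 0")

```text
clock: 9.93
eef_pos: [0.571, 0.0074, 0.0083]
tool_rot: [-0.024, 1.0, -0.0, 0.0]
ft_force: [-1.5, -0.6, 0.3]
grip_width: 0.0597
grasp_force: 1.1
```

Emit:
step_arm(targets="0.4 0.001 0 0 0 0 0;0.4 0.002 0 0 0 0 0;0.4 0.004 0 0 0 0 0")

```text
clock: 10.18
eef_pos: [0.5728, 0.0074, 0.0083]
tool_rot: [-0.024, 1.0, 0.0, -0.0]
ft_force: [-1.3, -0.5, 0.5]
grip_width: 0.0599
grasp_force: 1.1
```

Emit:
step_arm(targets="0.4 0.001 0 0 0 0 0;0.4 0.002 0 0 0 0 0;0.4 0.003 0 0 0 0 0")

```text
clock: 10.43
eef_pos: [0.5744, 0.0074, 0.0083]
tool_rot: [-0.024, 1.0, -0.0, -0.0]
ft_force: [-2.3, 0.7, 0.4]
grip_width: 0.0599
grasp_force: 1.1
```

Emit:
step_arm(targets="0.4 0.001 0 0 0 0 0;0.4 0.002 0 0 0 0 0;0.4 0.003 0 0 0 0 0")

```text
clock: 10.68
eef_pos: [0.576, 0.0074, 0.0083]
tool_rot: [-0.024, 1.0, -0.0, 0.0]
ft_force: [-1.7, 0.7, 1.2]
grip_width: 0.0596
grasp_force: 1.2
```

Emit:
step_arm(targets="0.4 0.001 0 0 0 0 0;0.4 0.002 0 0 0 0 0;0.4 0.003 0 0 0 0 0")

```text
clock: 10.93
eef_pos: [0.5765, 0.0074, 0.0083]
tool_rot: [-0.024, 1.0, 0.0, -0.001]
ft_force: [-6.0, 0.1, 3.1]
grip_width: 0.0599
grasp_force: 3.0
```

Head contact: the force rose from about 1.7 N to 6 N. I'll use smaller steps from here.

Emit:
step_arm(targets="0.4 0.001 0 0 0 0 0;0.4 0.001 0 0 0 0 0;0.4 0.001 0 0 0 0 0")

```text
clock: 11.18
eef_pos: [0.5766, 0.0074, 0.0083]
tool_rot: [-0.024, 1.0, 0.0, -0.001]
ft_force: [-6.2, -0.7, 3.2]
grip_width: 0.0601
grasp_force: 3.0
```

Emit:
step_arm(targets="0.4 0.001 0 0 0 0 0;0.4 0.001 0 0 0 0 0;0.4 0.001 0 0 0 0 0")

```text
clock: 11.43
eef_pos: [0.5767, 0.0073, 0.0083]
tool_rot: [-0.024, 1.0, 0.0, -0.002]
ft_force: [-6.6, -0.4, 3.8]
grip_width: 0.0597
grasp_force: 3.4
```

Emit:
step_arm(targets="0.4 0.001 0 0 0 0 0;0.4 0.002 0 0 0 0 0;0.4 0.002 0 0 0 0 0")

```text
clock: 11.68
eef_pos: [0.577, 0.0074, 0.0082]
tool_rot: [-0.024, 1.0, 0.0, -0.002]
ft_force: [-9.3, -0.4, 5.7]
grip_width: 0.0599
grasp_force: 4.3
```

Emit:
step_arm(targets="0.4 0.001 0 0 0 0 0;0.4 0.002 0 0 0 0 0;0.4 0.002 0 0 0 0 0")

```text
clock: 11.93
eef_pos: [0.5773, 0.0074, 0.0082]
tool_rot: [-0.024, 1.0, 0.0, -0.003]
ft_force: [-10.9, 0.9, 7.6]
grip_width: 0.0591
grasp_force: 5.1
```

Emit:
step_arm(targets="0.4 0.001 0 0 0 0 0;0.4 0.002 0 0 0 0 0;0.4 0.002 0 0 0 0 0")

```text
clock: 12.18
eef_pos: [0.5776, 0.0074, 0.0082]
tool_rot: [-0.024, 1.0, 0.0, -0.004]
ft_force: [-12.5, -0.6, 9.0]
grip_width: 0.0595
grasp_force: 5.9
```

The tool also bears down with 9 N, which adds bench friction, so the head force is less than it looks. I'll ease the tool up while watching Fz.

Emit:
step_arm(targets="0.4 0 0 0.001 0 0 0;0.4 0 0 0.001 0 0 0;0.4 0 0 0.001 0 0 0")

```text
clock: 12.43
eef_pos: [0.5783, 0.0074, 0.0083]
tool_rot: [-0.024, 1.0, 0.0, -0.003]
ft_force: [-9.3, -0.3, 3.7]
grip_width: 0.06
grasp_force: 4.4
```

Emit:
step_arm(targets="0.4 0 0 0.001 0 0 0;0.4 0 0 0.001 0 0 0;0.4 0 0 0.001 0 0 0")

```text
clock: 12.68
eef_pos: [0.5784, 0.0074, 0.0083]
tool_rot: [-0.024, 1.0, 0.0, -0.003]
ft_force: [-8.1, -0.2, 0.8]
grip_width: 0.0601
grasp_force: 3.9
```

Emit:
step_arm(targets="0.4 0.002 0 0.0005 0 0 0;0.4 0.002 0 0.0005 0 0 0;0.4 0.002 0 0.0005 0 0 0")

```text
clock: 12.93
eef_pos: [0.5788, 0.0074, 0.0083]
tool_rot: [-0.024, 1.0, 0.0, -0.004]
ft_force: [-8.9, -0.8, 1.7]
grip_width: 0.0598
grasp_force: 4.3
```

```bash
python3 st.py; python3 - <<'E'
from h import *
import cv2
im=bot.camera("scene"); cv2.imwrite("pics/s2.png",cv2.convertScaleAbs(cv2.resize(im[140:290,200:400,::-1],None,fx=4,fy=4,interpolation=cv2.INTER_CUBIC),alpha=1.4))
E
```

```text
12.9333 [0.5788 0.0074 0.0083] yyaw 1.6188367937041273 [ 0.0127  0.5835 -0.0941  0.9003 -0.     -0.0353] [-8.9179 -0.7898  1.6837]
```

Emit:
step_arm(targets="0.4 0.002 0 0.0008 0 0 0;0.4 0.002 0 0.0008 0 0 0;0.4 0.002 0 0.0008 0 0 0")

```text
clock: 13.23
eef_pos: [0.5794, 0.0073, 0.0084]
tool_rot: [-0.024, 1.0, 0.0, -0.004]
ft_force: [-8.7, -0.7, -0.4]
grip_width: 0.0598
grasp_force: 4.3
```

Emit:
step_arm(targets="0.4 0 0 0 0 0 0;0.4 0 0 0 0 0 0;0.4 0 0 0 0 0 0;0.4 0 0 0 0 0 0;0.4 0 0 0 0 0 0;0.4 0 0 0 0 0 0;0.4 0 0 0 0 0 0;0.4 0 0 0 0 0 0;0.4 0 0 0 0 0 0;0.4 0 0 0 0 0 0")

```text
clock: 14.07
eef_pos: [0.5794, 0.0074, 0.0084]
tool_rot: [-0.024, 1.0, 0.0, -0.004]
ft_force: [-8.4, 0.5, 1.2]
grip_width: 0.0599
grasp_force: 4.3
```

Emit:
step_arm(targets="0.4 0 0 0 0 0 0;0.4 0 0 0 0 0 0;0.4 0 0 0 0 0 0;0.4 0 0 0 0 0 0;0.4 -0.002 0 0 0 0 0;0.4 -0.004 0 0 0 0 0;0.4 -0.006 0 0 0 0 0;0.4 -0.008 0 0 0 0 0;0.4 -0.01 0 0 0 0 0;0.4 -0.012 0 0 0 0 0")

```text
clock: 14.9
eef_pos: [0.5773, 0.0073, 0.0097]
tool_rot: [-0.024, 1.0, -0.0, -0.0]
ft_force: [-3.3, 0.1, -1.6]
grip_width: 0.0596
grasp_force: 1.3
```

Emit:
step_arm(targets="0.4 -0.002 0 0 0 0 0;0.4 -0.005 0 0 0 0 0;0.4 -0.01 0 0 0 0 0;0.4 -0.03 -0.001 0 0 0 0;0.4 -0.07 -0.003 0 0 0 0;0.4 -0.11 -0.005 0.02 0 0 0;0.4 -0.17 -0.008 0.1 0 0 0;0.4 -0.24 -0.01 0.18 0 0 0;0.4 -0.31 -0.01 0.25 0 0 0;0.4 -0.38 -0.01 0.25 0 0 0")

```text
clock: 15.73
eef_pos: [0.4067, 0.0025, 0.1339]
tool_rot: [-0.024, 1.0, 0.0, 0.006]
ft_force: [0.3, 0.5, 1.5]
grip_width: 0.0596
grasp_force: 0.0
```

```bash
python3 st.py; python3 - <<'E'
from h import *
import cv2
cv2.imwrite("pics/t5.png",cv2.convertScaleAbs(cv2.resize(bot.camera("top")[130:280,250:400,::-1],None,fx=4,fy=4,interpolation=cv2.INTER_CUBIC),alpha=1.4))
E
```

```text
15.7333 [0.4067 0.0025 0.1339] yyaw 1.6179823850948698 [ 0.0059  0.1226 -0.4089  1.0272  0.0003 -0.0413] [0.3263 0.4764 1.4624]
```

View pics/t5.png

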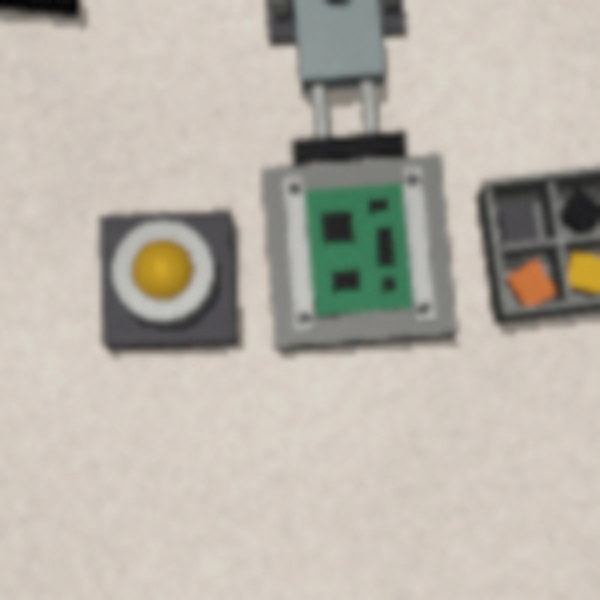

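The carrier sits square against the black head: its front edge is centred at u≈353 and the head at 349, about 2 mm off. It is clear of both obstacles. I held the press at about 8 N for over a second, so I'm handing in.

```bash
python3 -c "
from workcell import bot
print(bot.job_done())"
```

```text
the job is handed in; nothing more can be done
None
```

I slid the carrier through the gap, pressed it on the sprung head at an estimated 8 N for over a second, backed away, and handed the job in; the last picture shows it square against the head, about 2 mm off centre, but no verdict came back.

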